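# Pack the labelling kit into its two-layer caddy

## Task

Sort the labelling tools back into their two-layer caddy: lay the white drying-agent packet in the plain blue cup and the little paste brush in the ribbed yellow cup, then lower the drilled plywood deck by its handle over the four posts until it lies flat on their shoulders. After that stand the date stamp upright in the empty pocket of the deck, beside the ink pad, and lay the pen in the two black saddles. Leave the orange mug and the roll of tape where they stand.

Things in the scene. Friction and masses are not known exactly. Their poses are not given: they have to be found in the camera images.
- caddy: Caddy base: grey tray 220 (x) x 150 (y) x 14 mm, fixed. Origin: centre of underside, z up. Four posts at x +-96, y +-56 mm: 18 mm thick up to a shoulder at z 34, then a 7 mm pin, its tip tapered from z 43 to 50. Between them two cups side by side along x, on either side, on the 4 mm floor. The seated deck has its underside at z 34, its x along the caddy's x, either way round.
- packet_cup: Plain blue cup for the packet, fixed in the caddy: outside 76 (x) x 106 (y) x 20 mm high, walls and floor 3 mm, open on top. Origin: centre of the underside, z up.
- brush_cup: Yellow cup for the brush, fixed in the caddy: outside 76 (x) x 106 (y) x 20 mm high, walls and floor 3 mm, open on top. Three ribs along x cross its floor (at y -24, 0, 24 mm), tops at z 6 mm; the brush lies on them along y. Origin: centre of the underside, z up.
- deck: Loose plywood deck 220 (x) x 150 (y) x 6 mm, 0.25 kg, lying on the table. Origin: centre of underside, z up. 12 mm holes at x +-96, y +-56 mm. Handle over the centre: aluminium bar along x, 90 long, 14 wide, z 34 to 48 mm, on feet at x +-40. On top also two pen saddles (y +52), an empty stamp pocket (x -45, y -46) and a black ink pad with violet top (x +45, y -46), all fixed to it.
- packet: White drying-agent packet with blue print, a stiff flat cushion 36 (x) x 50 (y) x 9 mm, lying. Origin: centre of the underside, z up.
- brush: Short paste brush with an orange and dark brown handle, 10 x 75 x 10 mm, long along its y, lying. Origin: underside, near the middle of its length, where it can be gripped.
- date_stamp: Date stamp, upright, 64 mm high: black foot 24 (x) x 42 (y) x 22 mm, brown knob 24 mm across from z 34 to 64 to grip. Origin: centre of underside, z up. Its pocket on the deck: black rim, inside 54 (deck x) x 36 (deck y) mm, centre at deck x -45, y -46, floor at deck z 6, rim top at z 12; the stamp's y lies along the deck's x, either way round.
- pen: Marker pen, white and green, 17 x 135 x 16 mm, long along its y, lying. Origin: underside, mid-length. Its rest on the deck: two black U-shaped saddles, 12 mm thick, at deck x +-42, y 52 mm, slot 26 mm wide along deck x, slot floor at deck z 9, tops at z 18; free between them. The pen lies along the deck's x, either way round.
- mug: Orange mug, 81 x 113 x 101 mm, a bystander at the side. Origin: underside.
- tape: Roll of beige tape lying flat, 104 mm across, 25 mm high, a bystander at the side. Origin: centre of the underside.

How it is judged:
By the outcome, as a careful person would: the job done as asked, in the order asked, and still so for the second after the job is handed in, with the robot touching nothing.
It also fails if it takes over 122 s, if anything falls off the work surface, if the arm or the gripper's body presses on something with over 40 N, if the wrist force passes 120 N, or if a joint passes its speed limit or range.

## Robot

A 6-joint arm with a two-finger parallel gripper is mounted at the origin on the work surface; the furniture and walls round the work are solid. World frame = base frame: x ahead of the robot, y to its left, z up, the work surface at z = 0. Lengths are in m, angles in rad, forces in N, time in s.
With the tool pointing down it reaches from about 0.35 to 0.8 m from the base axis. Payload 7.3 kg.
Tool frame: the origin (TCP) lies on the front face of the gripper's body, between the roots of the fingers; the fingertips stand 73 mm ahead of it and the grasp point (between the pads) lies 54 mm ahead of it; z points along the fingers, y is the line along which they close (so a half turn about z gives the same grasp; the last joint's range is limited). The gripper opens to 85 mm and grips with 20 to 120 N. Pads are 22 mm wide; open, the fingers measure 114 mm over their backs; the gripper's body (76 mm by 85 mm) begins 54 mm behind the grasp point. The pads swing forward as they close: fully open they stand 13 mm farther back than shut.
Start: joints at [-0.146, 0.342, 1.524, -0, 1.275, -0.146], TCP at [0.525, 0, 0.304] pointing down, gripper open.
Joint ranges: [-2.53, 2.53], [-0.77, 2.02], [0.04, 2.7], [-1, 4.14], [0.28, 2.66], [-3.11, 3.11]. Speed limits (rad/s): [2.57, 2.57, 3.14, 3.14, 3.14, 3.14].

## Interface

Orientations are given as a unit quaternion [w, x, y, z].
In Python, from bench import read_state, capture, camera_model, close_job gives the robot as it stands.
- The arm moves only by the shell command python3 -m inch 'ROWS' [FORCE]. ROWS is JSON, a list of rows, each an object with "translation": the shift along the tool's x, y, z in m, a list of three; "yaw": the turn about the tool's z in degrees; "fingers": the opening in per cent of the stroke, from 0 (shut) to 100 (fully open). A call has 1 to 12 rows; each row is the pose to reach, as a shift and turn from the pose commanded when the call began, along the tool's axes at that moment; what a row does not reach only later rows make up. A row lasts 1/10 s, in which the tool goes at most 50 mm and 8.59 degrees, less where a joint would pass 70% of its speed; a pose out of reach is approached as far as the arm can. A call with a gripper value outside its range is refused whole. The fingers move at their own pace and stop on an object; FORCE is the grip in N (left out, the last holds). Time passes only in rows, so rows that repeat a pose let the fingers close. It gives the time, the measured TCP pose, the force, the opening and the grip force at its end, in the units of the state.
- read_state(): the state, without advancing time (a new reading comes with each control period).
- capture(name): name is "scene" or "side" or "wrist"; returns (picture, depth): 400x640x3 uint8, blue, green, red; 400x640 float32, m along the optical axis (not along the pixel's ray), 0 where there is no reading.
- camera_model(name): a dict with "fx", "fy", "cx", "cy" (pixels), "position" and "orientation" of the camera in the world; the wrist camera has in their place "T_tool_cam" (4x4, takes a point from camera to tool coordinates, whose origin is the TCP and whose axes are the flange's). Camera axes: x right, y down, z forward; pixel columns grow to the right and rows downward; lengths in m; the calibration is good to about 2 mm. A picture is of the moment at which its call begins: read the wrist's pose just before it. camera_model takes no time and is no camera call.
- close_job(): hands the job in; it is judged then, once.
The state is a dict: "clock": time; "joint_pos": joint angles; "dq": joint speeds; "joint_torque": joint torques, N m; "tool_pos": TCP position; "tool_rot": TCP orientation; "contact_force": force on the tool from outside, world axes, zero at the start; "wrist_torque": the same for the moment, N m; "gripper_width": opening from 0.0 (shut) to 1.0 (fully open); "grip_force": force on a finger pad.
Only numpy, scipy, OpenCV 4.12 (cv2) and the standard library are available. Lean on these libraries where they do the work, as an engineer would, in place of code of your own. Each camera call takes 0.05 s, during which the arm holds its last target. There are 200 camera calls.

## Working session

There is one attempt and no reset: what is moved stays moved. The work goes in short steps, Python scripts to look and compute and a shell command to move; the robot and the scene stay as the last step left them, time stands still between calls to the robot, and variables do not carry over. Pictures are saved under pics/ and viewed, at most 15 in all, crops included, and the job is handed in when it is done.

```bash
mkdir -p pics; ls
cat > h.py <<'E'
import numpy as np, cv2
from scipy.spatial.transform import Rotation as R
from bench import read_state, capture, camera_model
def rot(q): return R.from_quat([q[1],q[2],q[3],q[0]]).as_matrix()
def pose(name):
    m=camera_model(name)
    if name=='wrist':
        s=read_state(); T=np.eye(4); T[:3,:3]=rot(s['tool_rot']); T[:3,3]=s['tool_pos']
        T=T@np.array(m['T_tool_cam'])
    else:
        T=np.eye(4); T[:3,:3]=rot(m['orientation']); T[:3,3]=m['position']
    return m,T
def shot(name,fn):
    m,T=pose(name); im,d=capture(name)
    cv2.imwrite(f'pics/{fn}.png',im); np.savez(f'{fn}.npz',d=d,T=T,K=[m['fx'],m['fy'],m['cx'],m['cy']],im=im)
def load(fn): return np.load(f'{fn}.npz')
def cloud(fn):
    z=load(fn); fx,fy,cx,cy=z['K']; d=z['d']; v,u=np.mgrid[:400,:640]
    P=np.stack([(u-cx)/fx*d,(v-cy)/fy*d,d],-1); P=P@z['T'][:3,:3].T+z['T'][:3,3]; P[d==0]=np.nan; return P
def at(fn,u,v,zz=None):
    "depth point (median 3x3), or ray cut with plane z=zz"
    z=load(fn); fx,fy,cx,cy=z['K']; T=z['T']
    if zz is None: return np.nanmedian(cloud(fn)[v-1:v+2,u-1:u+2].reshape(-1,3),0)
    r=T[:3,:3]@np.array([(u-cx)/fx,(v-cy)/fy,1]); return T[:3,3]+r*(zz-T[2,3])/r[2]
def proj(fn,P):
    z=load(fn); fx,fy,cx,cy=z['K']; T=z['T']; p=(np.asarray(P)-T[:3,3])@T[:3,:3]
    return np.stack([p[...,0]/p[...,2]*fx+cx,p[...,1]/p[...,2]*fy+cy],-1)
np.set_printoptions(precision=4,suppress=True)
E
python3 - <<'E'
from h import *
for n in('scene','side','wrist'): shot(n,n+'0'); m,T=pose(n); print(n,m['fx'],T)
print(read_state())
E
```

```text
pics
scene 432.6579298201011 [[-0.8223 -0.3846  0.4195 -0.0514]
 [-0.5691  0.5575 -0.6044  0.8235]
 [-0.0013 -0.7357 -0.6773  0.9801]
 [ 0.      0.      0.      1.    ]]
side 363.5130666802726 [[ 0.8827 -0.2159  0.4174  0.0752]
 [-0.4696 -0.4378  0.7667 -0.7775]
 [ 0.0172 -0.8727 -0.4879  0.5546]
 [ 0.      0.      0.      1.    ]]
wrist 343.1771124935224 [[ 1.      0.0014 -0.0004  0.5251]
 [ 0.0012 -0.9483 -0.3174  0.082 ]
 [-0.0009  0.3174 -0.9483  0.3728]
 [ 0.      0.      0.      1.    ]]
{'clock': 0.15, 'joint_pos': array([-0.146 ,  0.3426,  1.5248,  0.    ,  1.2754, -0.146 ]), 'dq': array([ 0.0006,  0.0002, -0.0013,  0.    , -0.0007,  0.0002]), 'joint_torque': array([  0.0012, -43.3908, -24.6148,  -0.0001,   0.0057,   0.    ]), 'tool_pos': array([0.5248, 0.0001, 0.3034]), 'tool_rot': array([-0.0005,  0.7071,  0.7071, -0.0003]), 'contact_force': array([-0.4567,  0.6825, -0.6129]), 'wrist_torque': array([ 0.0447, -0.0012,  0.003 ]), 'grip_force': 0.0, 'gripper_width': 1.001630422668074}
```

View pics/scene0.png

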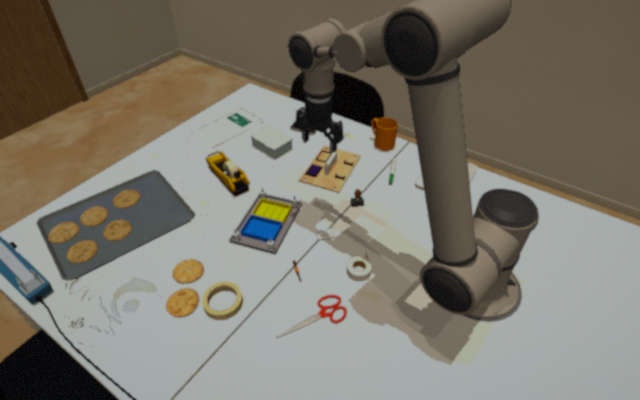

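View pics/side0.png

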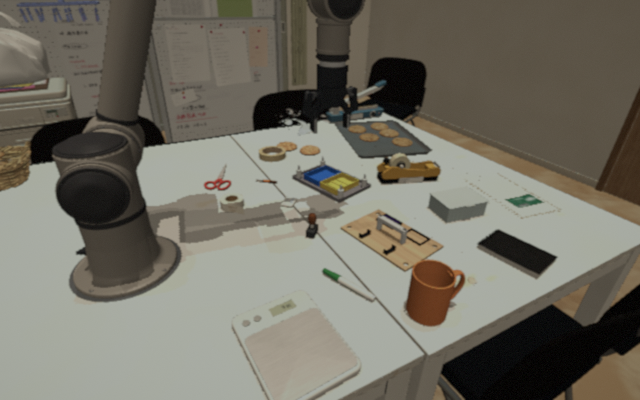

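Scene view: caddy at (266,222), deck (330,170), stamp (357,198), pen (392,172), brush (297,270), packet probably (323,228), tape (222,300), mug (384,133). Side view agrees: packet (297,203), stamp (312,226).

Run:
```python
from h import *
for n,u,v in [('caddy',266,222),('deck',325,170),('stamp',357,198),('pen',392,172),('brush',297,270),('packet',323,228),('tape',222,300),('mug',384,133),('smallroll',360,268)]:
    print(n,at('scene0',u,v),at('scene0',u,v,0.01))
for n,u,v in [('caddy',331,180),('deck',390,238),('stamp',312,226),('pen',347,284),('brush',267,181),('packet',297,203),('mug',430,290)]:
    print(n,at('side0',u,v),at('side0',u,v,0.01))
a=cv2.resize(cv2.imread('pics/scene0.png')[130:310,190:420],None,fx=3.4,fy=3.2,interpolation=cv2.INTER_CUBIC)
cv2.imwrite('pics/c0.png',a)
```

```text
caddy [0.617  0.1542 0.0071] [0.6166 0.1545 0.01  ]
deck [ 0.5997 -0.1459  0.0223] [ 0.6088 -0.1594  0.01  ]
stamp [ 0.4298 -0.0784  0.031 ] [ 0.4408 -0.0993  0.01  ]
pen [ 0.4055 -0.2796  0.0143] [ 0.4089 -0.2838  0.01  ]
brush [0.4277 0.2472 0.0082] [0.4263 0.2479 0.01  ]
packet [0.4612 0.0668 0.0013] [0.4568 0.0751 0.01  ]
tape [ 0.5356  0.4346 -0.0004] [0.5293 0.4377 0.01  ]
mug [ 0.5042 -0.3865  0.0792] [ 0.5468 -0.4796  0.01  ]
smallroll [0.2895 0.1344 0.0003] [0.2855 0.1421 0.01  ]
caddy [0.6207 0.1425 0.011 ] [0.6223 0.1466 0.01  ]
deck [ 0.6011 -0.1965  0.0054] [ 0.5962 -0.2023  0.01  ]
stamp [ 0.4321 -0.0873  0.0267] [ 0.4434 -0.0655  0.01  ]
pen [ 0.4092 -0.2957  0.0121] [ 0.4104 -0.2944  0.01  ]
brush [0.4333 0.2422 0.0046] [0.4304 0.2325 0.01  ]
packet [ 0.4653  0.0783 -0.0006] [0.4585 0.0609 0.01  ]
mug [ 0.4845 -0.4474  0.0921] [ 0.5569 -0.389   0.01  ]
```

View pics/wrist0.png

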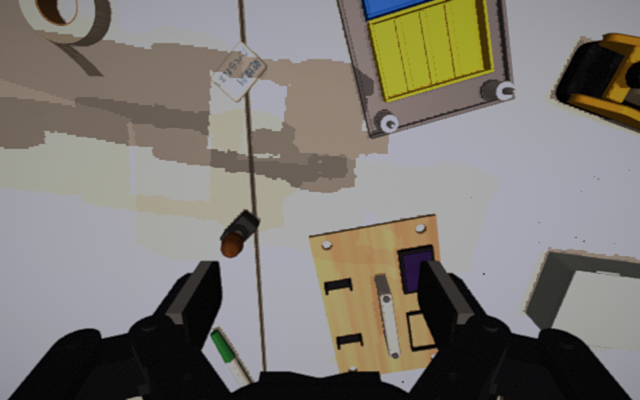

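Wrist view: packet at (238,72) tilted ~45°, stamp (240,233), deck holes and caddy posts visible, pen partly at (228,350). I move up for two overview shots.

```bash
python3 -m inch '[{"translation":[0.04,-0.005,-0.02],"yaw":0,"fingers":100},{"translation":[0.08,-0.01,-0.05],"yaw":0,"fingers":100},{"translation":[0.12,-0.02,-0.08],"yaw":0,"fingers":100},{"translation":[0.15,-0.02,-0.1],"yaw":0,"fingers":100},{"translation":[0.15,-0.02,-0.1],"yaw":0,"fingers":100},{"translation":[0.15,-0.02,-0.1],"yaw":0,"fingers":100},{"translation":[0.15,-0.02,-0.1],"yaw":0,"fingers":100}]' 
python3 -c "
from h import *
shot('wrist','wA'); print(read_state()['tool_pos'],read_state()['dq'])"
python3 -m inch '[{"translation":[-0.05,0,0],"yaw":0,"fingers":100},{"translation":[-0.1,0,0],"yaw":0,"fingers":100},{"translation":[-0.14,0,0],"yaw":0,"fingers":100},{"translation":[-0.18,0,0],"yaw":0,"fingers":100},{"translation":[-0.22,0,0],"yaw":0,"fingers":100},{"translation":[-0.22,0,0],"yaw":0,"fingers":100},{"translation":[-0.22,0,0],"yaw":0,"fingers":100},{"translation":[-0.22,0,0],"yaw":0,"fingers":100}]' 
python3 -c "
from h import *
shot('wrist','wB'); print(read_state()['tool_pos'],read_state()['dq'])"
```

```text
clock: 0.85
tool_pos: [0.5048, 0.1492, 0.4026]
tool_rot: [-0.001, 0.707, 0.707, -0.001]
contact_force: [0.4, -0.7, 0.3]
gripper_width: 0.999
grip_force: 0.0
[0.5049 0.1489 0.4026] [-0.0071 -0.0014 -0.0049  0.0026  0.0035  0.0018]
clock: 1.7
tool_pos: [0.5048, -0.0697, 0.4035]
tool_rot: [-0.001, 0.707, 0.707, -0.0]
contact_force: [0.9, 0.6, 0.1]
gripper_width: 1.004
grip_force: 0.0
[ 0.5049 -0.0693  0.4037] [ 0.0133 -0.002  -0.0026 -0.0021  0.0006 -0.0002]
```

Run:
```python
import cv2
for n in 'AB':
    cv2.imwrite(f'pics/w{n}x.png',cv2.resize(cv2.imread(f'pics/w{n}.png'),(800,500),interpolation=cv2.INTER_CUBIC))
```

```text
(no output)
```

View pics/wAx.png

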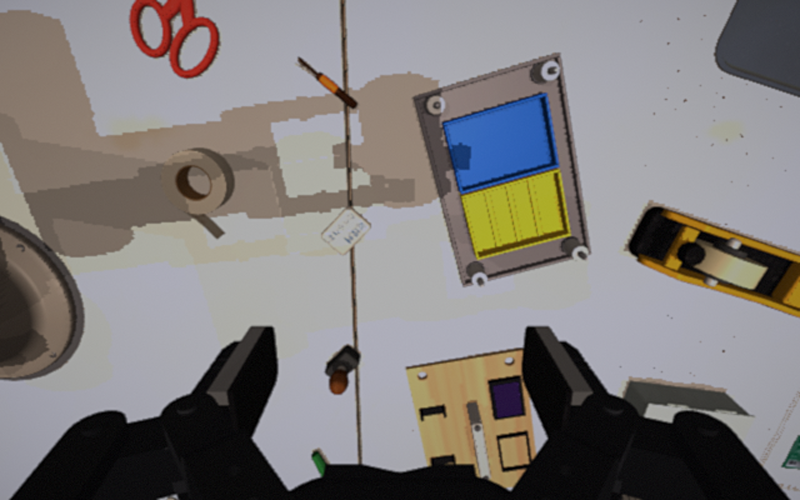

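View pics/wBx.png

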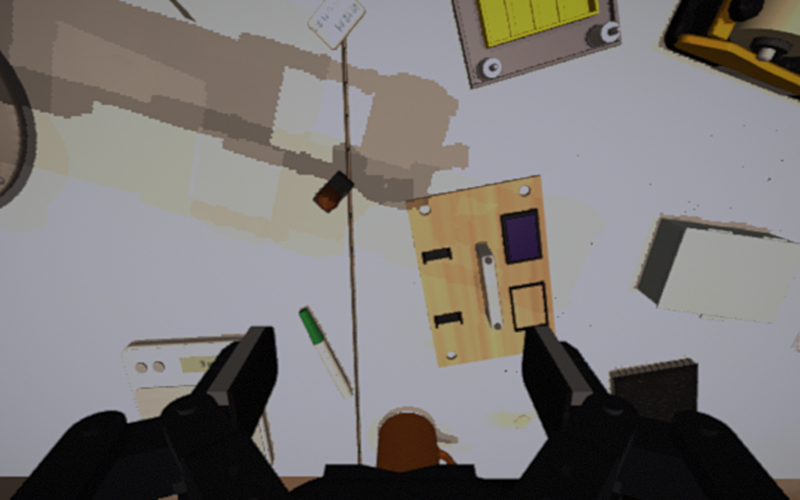

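Run:
```python
from h import *
def P(fn,u,v,z): return at(fn,u/1.25,v/1.25,z)
A='wA';B='wB'
print('posts',*[P(A,u,v,.047)[:2] for u,v in[(436,102),(550,68),(578,251),(478,277)]])
print('packet',*[P(A,u,v,.007)[:2] for u,v in[(349,207),(371,228),(342,254),(320,233)]], P(B,337,24,.007))
print('brush',*[P(A,u,v,.005)[:2] for u,v in[(299,58),(325,81),(355,106)]])
print('stamp foot',P(B,341,185,.02),'A',P(A,344,360,.02),'knob',P(B,327,196,.064),P(A,338,382,.06))
print('deck',*[P(B,u,v,.006)[:2] for u,v in[(425,209),(525,190),(451,356)]],'corners',*[P(B,u,v,.006)[:2] for u,v in[(406,201),(541,176),(440,366)]])
print('pen',*[P(B,u,v,.01)[:2] for u,v in[(303,309),(350,396)]])
for fn in 'wA','wB':
  c=cloud(fn); print(fn)
  for n,u,v in [('table',300,300),('packet',345,232),('brush',340,92),('cupblue',500,150),('cupyel',512,230),('tray',500,265)] if fn=='wA' else [('table',220,250),('deck',450,290),('pad',520,240),('handle',493,290),('knob',326,196),('pen',325,348),('pocket',525,305)]:
    i,j=int(v/1.25),int(u/1.25); print(n,np.nanmedian(c[i-2:i+3,j-2:j+3].reshape(-1,3),0))
```

```text
posts [0.539  0.2286] [0.6428 0.2583] [0.6923 0.08  ] [0.589  0.0503]
packet [0.4485 0.1174] [0.4725 0.0931] [0.4384 0.0618] [0.4145 0.0871] [0.4439 0.0825 0.007 ]
brush [0.4037 0.2702] [0.4287 0.2486] [0.4585 0.2244]
stamp foot [ 0.4429 -0.0739  0.02  ] A [ 0.4369 -0.0715  0.02  ] knob [ 0.4349 -0.0763  0.064 ] [ 0.435  -0.0737  0.06  ]
deck [ 0.5338 -0.1035] [ 0.6436 -0.0819] [ 0.5703 -0.2935] corners [ 0.5125 -0.0944] [ 0.6595 -0.0664] [ 0.5569 -0.3081]
pen [ 0.3897 -0.2259] [ 0.4416 -0.3507]
wA
table [ 0.3835 -0.0006 -0.0007]
packet [0.4432 0.0895 0.0084]
brush [0.444  0.2388 0.0083]
cupblue [0.6118 0.1798 0.0064]
cupyel [0.6312 0.0907 0.0065]
tray [0.6226 0.0471 0.0033]
wB
table [ 0.2948 -0.1546 -0.0009]
deck [ 0.5657 -0.2027  0.0058]
pad [ 0.6412 -0.1376  0.0135]
handle [ 0.6064 -0.1834  0.0474]
knob [ 0.4326 -0.0759  0.0608]
pen [ 0.4137 -0.2778  0.0131]
pocket [ 0.6566 -0.2228  0.0055]
```

wA: caddy posts at (436,102),(550,68),(578,251),(478,277) (800-px scale), packet corners around (346,231), brush from (299,58) to (355,106); wB: deck holes (425,209),(525,190),(451,356), handle (493,290), stamp (341,185), pen (303,309)-(350,396). Blue cup lies on the +y side. Positions are consistent with depth; move to the packet.

```bash
cat >> h.py <<'E'
def go(x,y,z,psi):
    "print row shift from measured pose; psi: world angle (deg) of tool y"
    s=read_state(); M=rot(s['tool_rot']); d=M.T@(np.array([x,y,z])-s['tool_pos'])
    cur=np.degrees(np.arctan2(M[1,1],M[0,1])); a=(psi-cur+90)%180-90
    print('shift',d,'yaw',-a,'cur',cur,s['tool_pos'],'j6',s['joint_pos'][5])
def gotf(T,x,y): # point in frame T=(cx,cy,deg)
    c,s=np.cos(np.radians(T[2])),np.sin(np.radians(T[2])); return T[0]+c*x-s*y,T[1]+s*x+c*y
E
python3 -m inch '[{"translation":[0.16,-0.061,0.264],"yaw":45,"fingers":100},{"translation":[0.16,-0.061,0.264],"yaw":45,"fingers":100},{"translation":[0.16,-0.061,0.264],"yaw":45,"fingers":100},{"translation":[0.16,-0.061,0.264],"yaw":45,"fingers":100},{"translation":[0.16,-0.061,0.264],"yaw":45,"fingers":60},{"translation":[0.16,-0.061,0.264],"yaw":45,"fingers":60},{"translation":[0.16,-0.061,0.264],"yaw":45,"fingers":60},{"translation":[0.16,-0.061,0.264],"yaw":45,"fingers":60},{"translation":[0.16,-0.061,0.264],"yaw":45,"fingers":60},{"translation":[0.16,-0.061,0.264],"yaw":45,"fingers":60}]' 30
python3 - <<'E'
from h import *
shot('wrist','wC')
c=cloud('wC'); im=load('wC')['im']
# packet: depth points 5..12mm high near expected
m=(c[...,2]>.005)&(c[...,2]<.013)&(np.hypot(c[...,0]-.4435,c[...,1]-.09)<.045)
p=c[m][:,:2].astype(np.float32); print(len(p),cv2.minAreaRect(p),np.median(c[m][:,2]))
go(.4435,.0898,.08,-45.5)
# caddy refit at z .034, cup extents by colour in wA
A=[at('wA',u/1.25,v/1.25,.034)[:2] for u,v in[(436,102),(550,68),(578,251),(478,277)]]
print(np.mean(A,0),np.linalg.norm(A[3]-A[0]),np.linalg.norm(A[1]-A[0]),np.degrees(np.arctan2(*(A[0]+A[1]-A[2]-A[3])[::-1])))
ca=cloud('wA');hsv=cv2.cvtColor(load('wA')['im'],cv2.COLOR_BGR2HSV)
for n,lo,hi in(('blue',100,120),('yel',25,35)):
    mm=(hsv[...,0]>=lo)&(hsv[...,0]<=hi)&(hsv[...,1]>150)&(np.hypot(ca[...,0]-.616,ca[...,1]-.154)<.14)&(ca[...,2]>.018)&(ca[...,2]<.03)
    q=ca[mm]; print(n,len(q),cv2.minAreaRect(q[:,:2].astype(np.float32)),np.median(q[:,2]))
E
```

```text
clock: 2.75
tool_pos: [0.4451, 0.0899, 0.1412]
tool_rot: [0.001, 0.924, 0.383, 0.001]
contact_force: [-0.5, -0.1, -0.4]
gripper_width: 0.6
grip_force: 0.0
3934 ((0.44300222396850586, 0.0891309306025505), (0.05002140626311302, 0.03585726022720337), 46.8079833984375) 0.008185612449190166
shift [-0.0012 -0.0013  0.0612] yaw 0.4841218905266942 cur -45.01587810947331 [0.4451 0.0897 0.1412] j6 0.8156626888390782
[0.6192 0.152 ] 0.19088578850958 0.11132153352555772 105.57717618064622
blue 754 ((0.6092284321784973, 0.18700015544891357), (0.10549706965684891, 0.0757029801607132), 16.103973388671875) 0.02294942136319611
yel 622 ((0.6308516263961792, 0.1121399998664856), (0.10555081069469452, 0.07603175938129425), 15.887561798095703) 0.023077186602701916
```

```bash
python3 -m inch '[{"translation":[-0.002,-0.001,0.04],"yaw":-2,"fingers":60},{"translation":[-0.002,-0.001,0.055],"yaw":-2,"fingers":60},{"translation":[-0.002,-0.001,0.06],"yaw":-2,"fingers":60},{"translation":[-0.002,-0.001,0.064],"yaw":-2,"fingers":60},{"translation":[-0.002,-0.001,0.064],"yaw":-2,"fingers":60},{"translation":[-0.002,-0.001,0.064],"yaw":-2,"fingers":30},{"translation":[-0.002,-0.001,0.064],"yaw":-2,"fingers":30},{"translation":[-0.002,-0.001,0.064],"yaw":-2,"fingers":30},{"translation":[-0.002,-0.001,0.064],"yaw":-2,"fingers":30},{"translation":[-0.002,-0.001,0.064],"yaw":-2,"fingers":30}]' 30
python3 - <<'E'
from h import *
go(*gotf((.6200,.1500,106),.0385,0),.15,16)
E
```

```text
clock: 3.8
tool_pos: [0.4425, 0.0893, 0.077]
tool_rot: [0.0, 0.917, 0.399, 0.001]
contact_force: [-1.2, -1.1, 6.0]
gripper_width: 0.389
grip_force: 29.2
shift [ 0.1854  0.0555 -0.0726] yaw -58.99848191054974 cur -42.99848191054975 [0.4425 0.0893 0.077 ] j6 0.7797089545302959
```

```bash
python3 -m inch '[{"translation":[0,0,-0.02],"yaw":0,"fingers":30},{"translation":[0,0,-0.07],"yaw":0,"fingers":30},{"translation":[0.185,0.055,-0.072],"yaw":-59,"fingers":30},{"translation":[0.185,0.055,-0.072],"yaw":-59,"fingers":30},{"translation":[0.185,0.055,-0.072],"yaw":-59,"fingers":30},{"translation":[0.185,0.055,-0.072],"yaw":-59,"fingers":30},{"translation":[0.185,0.055,-0.072],"yaw":-59,"fingers":30},{"translation":[0.185,0.055,-0.072],"yaw":-59,"fingers":30},{"translation":[0.185,0.055,-0.072],"yaw":-59,"fingers":30},{"translation":[0.185,0.055,-0.072],"yaw":-59,"fingers":30},{"translation":[0.185,0.055,-0.072],"yaw":-59,"fingers":30},{"translation":[0.185,0.055,-0.072],"yaw":-59,"fingers":30}]' 30
python3 - <<'E'
from h import *
shot('wrist','wD')
go(*gotf((.6200,.1500,106),.0385,0),.086,16)
c=cloud('wD');hsv=cv2.cvtColor(load('wD')['im'],cv2.COLOR_BGR2HSV)
for n,lo,hi in(('blue',100,120),('yel',25,35)):
    mm=(hsv[...,0]>=lo)&(hsv[...,0]<=hi)&(hsv[...,1]>150)&(np.hypot(c[...,0]-.62,c[...,1]-.15)<.14)&(c[...,2]>.018)&(c[...,2]<.03)
    q=c[mm]; print(n,len(q),cv2.minAreaRect(q[:,:2].astype(np.float32)),np.median(q[:,2]))
E
```

```text
clock: 5.0
tool_pos: [0.6083, 0.1871, 0.1482]
tool_rot: [0.0, 0.603, 0.798, 0.0]
contact_force: [0.2, -0.9, -0.3]
gripper_width: 0.386
grip_force: 29.2
shift [-0.0003  0.001   0.0622] yaw -0.11767364088017018 cur 15.882326359119835 [0.6083 0.1871 0.1482] j6 -0.09916450335275813
blue 2516 ((0.6091670989990234, 0.18738074600696564), (0.10577424615621567, 0.07558463513851166), 15.780989646911621) 0.02289896108644121
yel 307 ((0.6316270232200623, 0.11174651235342026), (0.10450372099876404, 0.07530877739191055), 16.457246780395508) 0.02334273298825068
```

View pics/wD.png

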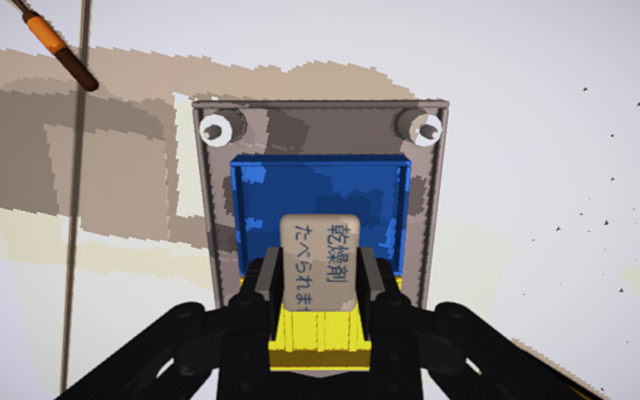

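Packet held square over the blue cup (posts at (216,130),(426,130); brush at (60,50)). Lower and release.

```bash
python3 -m inch '[{"translation":[0,0.001,0.04],"yaw":0,"fingers":30},{"translation":[0,0.001,0.058],"yaw":0,"fingers":30},{"translation":[0,0.001,0.063],"yaw":0,"fingers":30},{"translation":[0,0.001,0.063],"yaw":0,"fingers":30},{"translation":[0,0.001,0.063],"yaw":0,"fingers":56},{"translation":[0,0.001,0.063],"yaw":0,"fingers":56},{"translation":[0,0.001,0.063],"yaw":0,"fingers":56},{"translation":[0,0.001,0.03],"yaw":0,"fingers":56},{"translation":[0,0.001,-0.02],"yaw":0,"fingers":60},{"translation":[0,0.001,-0.04],"yaw":0,"fingers":60},{"translation":[0,0.001,-0.04],"yaw":0,"fingers":60}]' 30
python3 - <<'E'
from h import *
shot('wrist','wE')
c=cloud('wD')
m=(c[...,2]>.003)&(c[...,2]<.02)&(np.hypot(c[...,0]-.44,c[...,1]-.24)<.06)
q=c[m][:,:2].astype(np.float32); r=cv2.minAreaRect(q); print(len(q),r,cv2.boxPoints(r),c[m][:,2].max())
c=cloud('wE')
m=(c[...,2]>.012)&(c[...,2]<.02)&(np.hypot(c[...,0]-.609,c[...,1]-.187)<.03)
q=c[m][:,:2].astype(np.float32); print('packet',len(q),cv2.minAreaRect(q),np.median(c[m][:,2]))
c=cloud('wA')
m=(c[...,2]>.003)&(c[...,2]<.02)&(np.hypot(c[...,0]-.44,c[...,1]-.24)<.06)
q=c[m][:,:2].astype(np.float32); r=cv2.minAreaRect(q); print('brushA',len(q),r,cv2.boxPoints(r),c[m][:,2].max())
hs=cv2.cvtColor(load('wA')['im'],cv2.COLOR_BGR2HSV)
m2=m&(hs[...,1]>120); q=c[m2];v,u=np.nonzero(m2); print(u.min(),u.max(),v.min(),v.max())
E
```

```text
clock: 6.15
tool_pos: [0.611, 0.1877, 0.1925]
tool_rot: [0.003, 0.602, 0.799, 0.003]
contact_force: [0.6, 0.3, -0.1]
gripper_width: 0.601
grip_force: 0.0
1833 ((0.43584808707237244, 0.24320447444915771), (0.010806434787809849, 0.061111945658922195), 52.357303619384766) [[0.4084 0.2576]
 [0.4567 0.2203]
 [0.4633 0.2288]
 [0.415  0.2661]] 0.011270161595441391
packet 2861 ((0.6096768379211426, 0.1877499520778656), (0.035795100033283234, 0.049426253885030746), 15.464177131652832) 0.015225707076120032
brushA 377 ((0.4304583668708801, 0.2473079264163971), (0.009527976624667645, 0.07362860441207886), 52.28697967529297) [[0.3984 0.2661]
 [0.4567 0.221 ]
 [0.4625 0.2286]
 [0.4042 0.2736]] 0.011974022215654079
242 284 50 85
```

Packet lies at the blue cup's centre, top z 15. Now the brush.

Run:
```python
from h import *
go(.4325,.2457,.12,52.3)
```

```text
shift [ 0.1048 -0.1548  0.0692] yaw -36.30639983536872 cur 15.993600164631273 [0.6099 0.1875 0.1899] j6 -0.10084389295776612
```

```bash
python3 -m inch '[{"translation":[0.105,-0.155,0],"yaw":-36,"fingers":45},{"translation":[0.105,-0.155,0],"yaw":-36,"fingers":45},{"translation":[0.105,-0.155,0.01],"yaw":-36,"fingers":45},{"translation":[0.105,-0.155,0.06],"yaw":-36,"fingers":45},{"translation":[0.105,-0.155,0.06],"yaw":-36,"fingers":45},{"translation":[0.105,-0.155,0.06],"yaw":-36,"fingers":45},{"translation":[0.105,-0.155,0.06],"yaw":-36,"fingers":45},{"translation":[0.105,-0.155,0.06],"yaw":-36,"fingers":45}]' 30
python3 - <<'E'
from h import *
shot('wrist','wF')
c=cloud('wF')
m=(c[...,2]>.003)&(c[...,2]<.02)&(np.hypot(c[...,0]-.43,c[...,1]-.247)<.06)
q=c[m][:,:2].astype(np.float32); r=cv2.minAreaRect(q); print('brush',len(q),r,cv2.boxPoints(r),c[m][:,2].max())
go(.4325,.2457,.081,52.3)
E
```

```text
clock: 7.0
tool_pos: [0.4327, 0.2455, 0.1284]
tool_rot: [0.001, 0.326, 0.945, 0.001]
contact_force: [0.5, -0.1, 0.0]
gripper_width: 0.449
grip_force: 0.0
brush 1487 ((0.43006959557533264, 0.2476048320531845), (0.009459578432142735, 0.07304994761943817), 52.051429748535156) [[0.3984 0.2663]
 [0.456  0.2214]
 [0.4618 0.2289]
 [0.4042 0.2738]] 0.010424981156069851
shift [0.0003 0.     0.0475] yaw -0.385969992177408 cur 51.91403000782259 [0.4327 0.2455 0.1285] j6 -0.5440165422234201
```

View pics/wF.png

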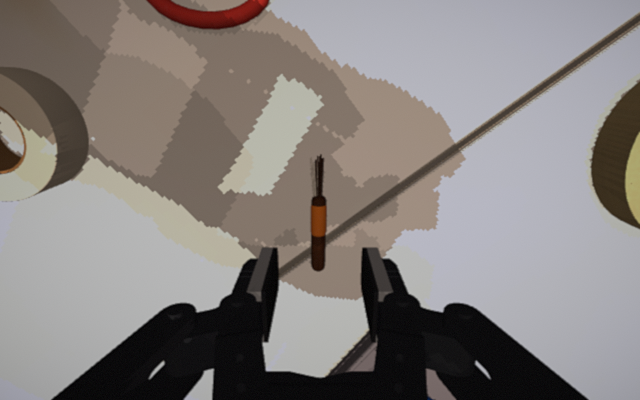

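Brush is centred between the fingers at (318,195–270) for its handle, bristles away at (318,160). I grip 5 mm nearer the brown end.

```bash
python3 -m inch '[{"translation":[-0.004,0,0.03],"yaw":0,"fingers":45},{"translation":[-0.004,0,0.043],"yaw":0,"fingers":45},{"translation":[-0.004,0,0.0475],"yaw":0,"fingers":45},{"translation":[-0.004,0,0.0475],"yaw":0,"fingers":30},{"translation":[-0.004,0,0.0475],"yaw":0,"fingers":5},{"translation":[-0.004,0,0.0475],"yaw":0,"fingers":5},{"translation":[-0.004,0,0.0475],"yaw":0,"fingers":5},{"translation":[-0.004,0,0.0475],"yaw":0,"fingers":5},{"translation":[-0.004,0,0.0475],"yaw":0,"fingers":5}]' 25
python3 -m inch '[{"translation":[0,0,-0.03],"yaw":0,"fingers":5},{"translation":[0,0,-0.07],"yaw":0,"fingers":5},{"translation":[0,0,-0.07],"yaw":0,"fingers":5},{"translation":[0,0,-0.07],"yaw":0,"fingers":5}]' 25
python3 - <<'E'
from h import *
# yellow cup centre; brush centre is ~6 mm along tool +x from the grasp; with psi=106 tool x points...
ps=np.radians(106-90); s=read_state(); M=rot(s['tool_rot']); print('toolx now deg',np.degrees(np.arctan2(M[1,0],M[0,0])))
x,y=gotf((.6200,.1500,106),-.0385,0); print(x,y)
# tool x direction at psi: psi-? compute offset
off=np.degrees(np.arctan2(M[1,0],M[0,0]))-np.degrees(np.arctan2(M[1,1],M[0,1]))
a=np.radians(106+off); go(x-.0075*np.cos(a),y-.0075*np.sin(a),.15,106)
E
```

```text
clock: 7.95
tool_pos: [0.4351, 0.2433, 0.0812]
tool_rot: [0.001, 0.326, 0.946, 0.001]
contact_force: [0.2, -0.4, 5.9]
gripper_width: 0.079
grip_force: 25.9
clock: 8.35
tool_pos: [0.4345, 0.2433, 0.151]
tool_rot: [0.001, 0.326, 0.946, 0.001]
contact_force: [0.3, 0.4, -0.3]
gripper_width: 0.08
grip_force: 24.4
toolx now deg 142.00605444149096
0.6306120381989545 0.11299142470637472
shift [-0.2391  0.0241  0.0012] yaw -53.99387124654643 cur 52.00612875345356 [0.4345 0.2433 0.151 ] j6 -0.5514269010899291
```

```bash
python3 -m inch '[{"translation":[-0.239,0.024,0],"yaw":-54,"fingers":5},{"translation":[-0.239,0.024,0],"yaw":-54,"fingers":5},{"translation":[-0.239,0.024,0],"yaw":-54,"fingers":5},{"translation":[-0.239,0.024,0],"yaw":-54,"fingers":5},{"translation":[-0.239,0.024,0],"yaw":-54,"fingers":5},{"translation":[-0.239,0.024,0],"yaw":-54,"fingers":5},{"translation":[-0.239,0.024,0],"yaw":-54,"fingers":5},{"translation":[-0.239,0.024,0],"yaw":-54,"fingers":5},{"translation":[-0.239,0.024,0],"yaw":-54,"fingers":5},{"translation":[-0.239,0.024,0],"yaw":-54,"fingers":5}]' 25
python3 - <<'E'
from h import *
shot('wrist','wG'); go(.6306,.1130,.093,106)
c=cloud('wG');s=read_state()
m=(c[...,2]>.07)&(c[...,2]<.095)&(np.hypot(c[...,0]-s['tool_pos'][0],c[...,1]-s['tool_pos'][1])<.06)
hs=cv2.cvtColor(load('wG')['im'],cv2.COLOR_BGR2HSV)
m&=(hs[...,1]>130)&(hs[...,0]<20)
q=c[m][:,:2].astype(np.float32); r=cv2.minAreaRect(q); print('brush',len(q),r,c[m][:,2].min(),c[m][:,2].max())
E
```

```text
clock: 9.35
tool_pos: [0.6372, 0.1152, 0.1498]
tool_rot: [-0.001, -0.139, 0.99, 0.0]
contact_force: [-0.4, -0.2, -0.5]
gripper_width: 0.084
grip_force: 24.4
shift [ 0.007  -0.0002  0.0571] yaw -0.025322745625828702 cur 105.97467725437417 [0.6373 0.1152 0.1501] j6 -1.7890678775622442
brush 1800 ((0.6300663352012634, 0.11348514258861542), (0.06819789111614227, 0.031076952815055847), 36.308387756347656) 0.07003292756326202 0.09369293933585277
```

View pics/wG.png

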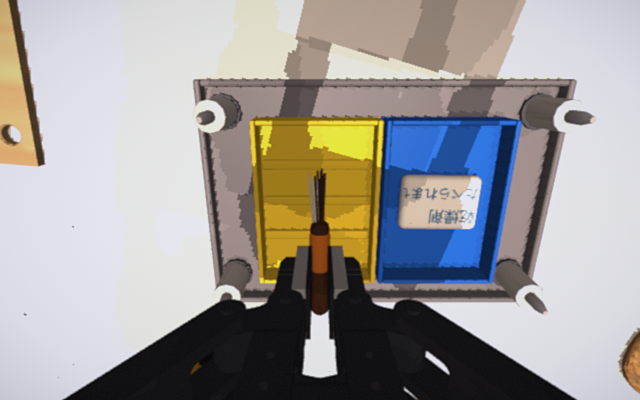

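Brush aligned along the yellow cup; packet lies in the blue one at (440,200). Lower and release.

```bash
python3 -m inch '[{"translation":[0,0,0.04],"yaw":0,"fingers":5},{"translation":[0,0,0.053],"yaw":0,"fingers":5},{"translation":[0,0,0.057],"yaw":0,"fingers":5},{"translation":[0,0,0.0575],"yaw":0,"fingers":5},{"translation":[0,0,0.0575],"yaw":0,"fingers":28},{"translation":[0,0,0.0575],"yaw":0,"fingers":28},{"translation":[0,0,0.0575],"yaw":0,"fingers":28},{"translation":[0,0,0.02],"yaw":0,"fingers":28},{"translation":[0,0,-0.03],"yaw":0,"fingers":35},{"translation":[0,0,-0.08],"yaw":0,"fingers":60},{"translation":[0,0,-0.12],"yaw":0,"fingers":100},{"translation":[0,0,-0.12],"yaw":0,"fingers":100}]' 25
python3 - <<'E'
from h import *
shot('wrist','wH')
c=cloud('wH');im=load('wH')['im']
hs=cv2.cvtColor(im,cv2.COLOR_BGR2HSV)
C=(.62,.15,106)
m=(c[...,2]>.014)&(c[...,2]<.022)&(np.hypot(c[...,0]-.6306,c[...,1]-.113)<.048)&~((hs[...,0]>20)&(hs[...,0]<120)&(hs[...,1]>90))
q=c[m][:,:2].astype(np.float32); print('brush',len(q),cv2.minAreaRect(q),np.median(c[m][:,2]))
for n,lo,hi in(('blue',100,120),('yel',25,35)):
    mm=(hs[...,0]>=lo)&(hs[...,0]<=hi)&(hs[...,1]>150)&(np.hypot(c[...,0]-.62,c[...,1]-.15)<.14)&(c[...,2]>.018)&(c[...,2]<.03)
    q=c[mm]; print(n,len(q),cv2.minAreaRect(q[:,:2].astype(np.float32)))
# posts: points above 40mm
m=(c[...,2]>.028)&(c[...,2]<.055)&(np.hypot(c[...,0]-.62,c[...,1]-.15)<.15)
n,lab=cv2.connectedComponents(m.astype(np.uint8))
for i in range(1,n):
    q=c[lab==i]
    if len(q)>15:
        f=q[abs(q[:,2]-.034)<.004]; t=q[q[:,2]>.042]; print('post',len(q),q[:,2].max(),'shoulder',f.mean(0)if len(f) else 0,'pin',t.mean(0) if len(t) else 0,len(t))
go(.607,-.1877,.2,10.9)
E
```

```text
clock: 10.6
tool_pos: [0.6397, 0.1151, 0.2786]
tool_rot: [0.007, -0.139, 0.99, -0.001]
contact_force: [0.1, 0.4, 0.6]
gripper_width: 0.847
grip_force: 0.0
brush 515 ((0.6274893283843994, 0.12896904349327087), (0.07044728100299835, 0.04093625023961067), 15.898953437805176) 0.01763225149679082
blue 1328 ((0.6090942025184631, 0.18635548651218414), (0.10479485243558884, 0.0754774734377861), 16.10515785217285)
yel 401 ((0.6306135058403015, 0.1120266318321228), (0.1050948053598404, 0.0753353089094162), 15.883148193359375)
post 339 0.05068724513045192 shoulder [0.5922 0.0423 0.0333] pin [0.5924 0.0424 0.0463] 52
post 372 0.050351988701985095 shoulder [0.5399 0.2241 0.0334] pin [0.5399 0.2248 0.0463] 59
post 265 0.05019706431332793 shoulder [0.6983 0.0729 0.0334] pin [0.699  0.0729 0.046 ] 44
post 281 0.04978205456261797 shoulder [0.6461 0.255  0.0333] pin [0.6464 0.256  0.0459] 46
shift [ 0.1144 -0.2821  0.0744] yaw -84.89908289831266 cur 106.00091710168735 [0.6386 0.115  0.2748] j6 -1.789931996379037
```

```bash
python3 -m inch '[{"translation":[0.13,-0.343,-0.11],"yaw":95,"fingers":100},{"translation":[0.13,-0.343,-0.11],"yaw":95,"fingers":100},{"translation":[0.13,-0.343,-0.11],"yaw":95,"fingers":100},{"translation":[0.13,-0.343,-0.11],"yaw":95,"fingers":100},{"translation":[0.13,-0.343,-0.11],"yaw":95,"fingers":100},{"translation":[0.13,-0.343,-0.11],"yaw":95,"fingers":100},{"translation":[0.13,-0.343,-0.11],"yaw":95,"fingers":100},{"translation":[0.13,-0.343,-0.11],"yaw":95,"fingers":100},{"translation":[0.13,-0.343,-0.11],"yaw":95,"fingers":100},{"translation":[0.13,-0.343,-0.11],"yaw":95,"fingers":100},{"translation":[0.13,-0.343,-0.11],"yaw":95,"fingers":100},{"translation":[0.13,-0.343,-0.11],"yaw":95,"fingers":100}]'
python3 -m inch '[{"translation":[0,0,0],"yaw":0,"fingers":100},{"translation":[0,0,0],"yaw":0,"fingers":100}]'
python3 - <<'E'
from h import *
shot('wrist','wI'); go(.607,-.1877,.2,10.9)
c=cloud('wI')
near=np.hypot(c[...,0]-.607,c[...,1]+.1877)<.17
m=near&(c[...,2]>.003)&(c[...,2]<.009)
q=c[m][:,:2].astype(np.float32); print('deck',cv2.minAreaRect(q),np.median(c[m][:,2]))
m=near&(c[...,2]>.043)&(c[...,2]<.055)&(np.hypot(c[...,0]-.607,c[...,1]+.1877)<.07)
q=c[m][:,:2].astype(np.float32); print('handle',len(q),cv2.minAreaRect(q),np.median(c[m][:,2]))
m=near&(c[...,2]>.0105)&(c[...,2]<.022)
n,lab=cv2.connectedComponents(m.astype(np.uint8))
for i in range(1,n):
    p=c[lab==i]
    if len(p)>25: print(len(p),cv2.minAreaRect(p[:,:2].astype(np.float32)),np.median(p[:,2]))
im=load('wI')['im'][:260,150:550]; cv2.imwrite('pics/wIx.png',cv2.resize(im,(800,520),interpolation=cv2.INTER_CUBIC))
E
```

```text
clock: 11.85
tool_pos: [0.6069, -0.2508, 0.3788]
tool_rot: [-0.001, 0.637, 0.771, -0.0]
contact_force: [-0.3, 0.3, 0.0]
gripper_width: 1.002
grip_force: 0.0
clock: 12.05
tool_pos: [0.6071, -0.2505, 0.3798]
tool_rot: [-0.0, 0.635, 0.773, -0.0]
contact_force: [-0.4, -0.7, 0.1]
gripper_width: 1.002
grip_force: 0.0
shift [0.0616 0.0121 0.1801] yaw 0.2432762982354717 cur 11.143276298235472 [ 0.6072 -0.2505  0.3801] j6 -0.7024079598308324
deck ((0.6067118644714355, -0.18874770402908325), (0.15047797560691833, 0.21696066856384277), 11.202298164367676) 0.005392347604543574
handle 976 ((0.6070570349693298, -0.18812036514282227), (0.01331575121730566, 0.08878634124994278), 11.471057891845703) 0.04717018689149649
1884 ((0.6428293585777283, -0.13497330248355865), (0.041949376463890076, 0.058665428310632706), 11.346378326416016) 0.013022047809164883
41 ((0.5330373048782349, -0.1597571223974228), (0.0035534286871552467, 0.011878018267452717), 8.915875434875488) 0.01669282379261383
39 ((0.5619217753410339, -0.1539597362279892), (0.0037780669517815113, 0.01201232336461544), 10.39437484741211) 0.017068111512116846
278 ((0.660332441329956, -0.22306297719478607), (0.041928213089704514, 0.059716157615184784), 10.976751327514648) 0.011339954249648121
36 ((0.5491442084312439, -0.2413867563009262), (0.0035674069076776505, 0.010547979734838009), 11.421854972839355) 0.01682859453493754
29 ((0.578540027141571, -0.2362329065799713), (0.0027045051101595163, 0.011854731477797031), 9.651032447814941) 0.01700912087296258
```

View pics/wIx.png

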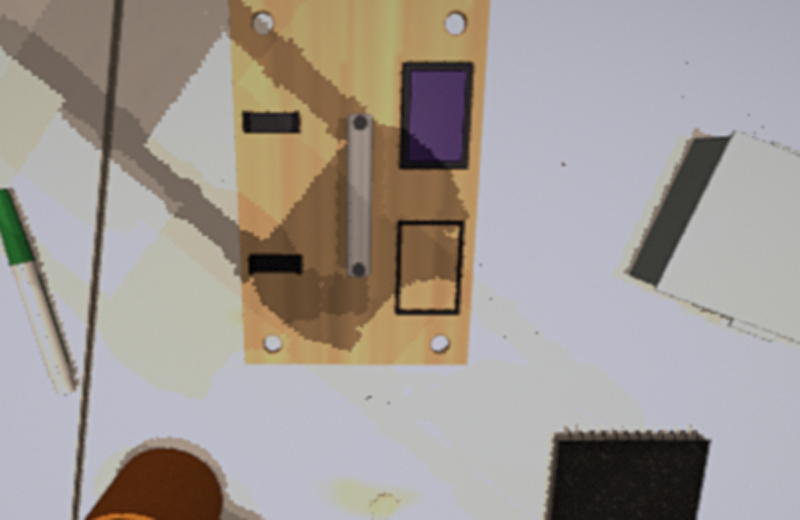

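Deck fully in view: holes at (262,22),(455,22),(272,343),(440,343), handle (358,118)–(358,272). Grasp handle.

```bash
python3 -m inch '[{"translation":[0.061,0.012,0],"yaw":0,"fingers":65},{"translation":[0.061,0.012,0.05],"yaw":0,"fingers":65},{"translation":[0.061,0.012,0.1],"yaw":0,"fingers":65},{"translation":[0.061,0.012,0.15],"yaw":0,"fingers":65},{"translation":[0.061,0.012,0.2],"yaw":0,"fingers":65},{"translation":[0.061,0.012,0.24],"yaw":0,"fingers":65},{"translation":[0.061,0.012,0.27],"yaw":0,"fingers":65},{"translation":[0.061,0.012,0.283],"yaw":0,"fingers":65},{"translation":[0.061,0.012,0.283],"yaw":0,"fingers":65},{"translation":[0.061,0.012,0.283],"yaw":0,"fingers":65}]'
python3 -m inch '[{"translation":[0,0,0],"yaw":0,"fingers":5},{"translation":[0,0,0],"yaw":0,"fingers":5},{"translation":[0,0,0],"yaw":0,"fingers":5},{"translation":[0,0,0],"yaw":0,"fingers":5},{"translation":[0,0,0],"yaw":0,"fingers":5},{"translation":[0,0,0],"yaw":0,"fingers":5},{"translation":[0,0,0],"yaw":0,"fingers":5}]' 90
```

```text
clock: 13.1
tool_pos: [0.6082, -0.1889, 0.0989]
tool_rot: [0.001, 0.636, 0.772, 0.0]
contact_force: [0.7, -0.3, -0.1]
gripper_width: 0.644
grip_force: 0.0
clock: 13.8
tool_pos: [0.6078, -0.1887, 0.099]
tool_rot: [0.001, 0.636, 0.772, 0.0]
contact_force: [-2.0, 0.6, 6.6]
gripper_width: 0.141
grip_force: 88.7
```

```bash
python3 -m inch '[{"translation":[0,0,-0.01],"yaw":0,"fingers":5},{"translation":[0,0,-0.03],"yaw":0,"fingers":5},{"translation":[0,0,-0.06],"yaw":0,"fingers":5},{"translation":[0,0,-0.09],"yaw":0,"fingers":5},{"translation":[0,0,-0.12],"yaw":0,"fingers":5},{"translation":[0,0,-0.13],"yaw":0,"fingers":5},{"translation":[0,0,-0.13],"yaw":0,"fingers":5},{"translation":[0,0,-0.13],"yaw":0,"fingers":5}]' 90
python3 - <<'E'
from h import *
s=read_state();print(s['wrist_torque'],s['contact_force']); go(.6196,.1492,.229,16)
shot('scene','sJ')
c=cloud('sJ'); 
m=(c[...,2]>.11)&(c[...,2]<.15)&(np.hypot(c[...,0]-.607,c[...,1]+.188)<.15)
q=c[m]; A=np.c_[q[:,:2],np.ones(len(q))]
k=np.ones(len(q),bool)
for _ in range(5):
    w=np.linalg.lstsq(A[k],q[k,2],rcond=None)[0]; e=q[:,2]-A@w; k=abs(e)<.004
print('deck plane slopes deg',np.degrees(w[:2]),k.sum(), 'z@centre',w@[.607,-.188,1])
E
```

```text
clock: 14.6
tool_pos: [0.6067, -0.1882, 0.226]
tool_rot: [-0.001, 0.636, 0.772, -0.0]
contact_force: [-0.4, 0.5, -1.8]
gripper_width: 0.14
grip_force: 88.1
[0.0161 0.034  0.017 ] [-0.4249  0.4986 -1.8118]
shift [ 0.3288  0.0771 -0.0028] yaw -4.999932038509215 cur 11.000067961490787 [ 0.6067 -0.1882  0.226 ] j6 -0.6133886372914008
deck plane slopes deg [-0.1563 -0.0026] 1239 z@centre 0.13401511359250404
```

```bash
python3 -m inch '[{"translation":[0.03,0.007,0],"yaw":-5,"fingers":5},{"translation":[0.08,0.02,0],"yaw":-5,"fingers":5},{"translation":[0.13,0.03,0],"yaw":-5,"fingers":5},{"translation":[0.18,0.042,0],"yaw":-5,"fingers":5},{"translation":[0.23,0.054,0],"yaw":-5,"fingers":5},{"translation":[0.27,0.063,0],"yaw":-5,"fingers":5},{"translation":[0.3,0.07,0],"yaw":-5,"fingers":5},{"translation":[0.32,0.075,0],"yaw":-5,"fingers":5},{"translation":[0.329,0.077,0],"yaw":-5,"fingers":5},{"translation":[0.329,0.077,0],"yaw":-5,"fingers":5},{"translation":[0.329,0.077,0],"yaw":-5,"fingers":5}]' 90
python3 - <<'E'
from h import *
shot('wrist','wK'); go(.6196,.1492,.226,16)
c=cloud('wK')
m=(c[...,2]>.125)&(c[...,2]<.138)
q=c[m][:,:2].astype(np.float32); print('deck z',np.median(c[m][:,2]),cv2.minAreaRect(q))
# ink pad etc centre
C=(.6196,.1492,106)
for s in(1,-1):
    for t in(1,-1): print(s,t,proj('wK',[*gotf(C,s*.096,t*.056),.133]))
im=load('wK')['im'][:320,80:560]; cv2.imwrite('pics/wKx.png',cv2.resize(im,(795,530),interpolation=cv2.INTER_CUBIC))
E
```

```text
clock: 15.75
tool_pos: [0.62, 0.1481, 0.2266]
tool_rot: [-0.0, 0.602, 0.798, -0.001]
contact_force: [-0.2, -0.0, -1.5]
gripper_width: 0.138
grip_force: 88.1
shift [ 0.0015 -0.0001  0.0009] yaw -0.07092190991950531 cur 15.9290780900805 [0.6201 0.1478 0.2269] j6 -0.16380954307644296
deck z 0.132974867069446 ((0.6197627186775208, 0.14941023290157318), (0.15111422538757324, 0.21952635049819946), 15.974333763122559)
1 1 [190.4482  42.6556]
1 -1 [447.2727  42.7945]
-1 1 [227.5957 383.0577]
-1 -1 [410.0162 383.3274]
```

View pics/wKx.png

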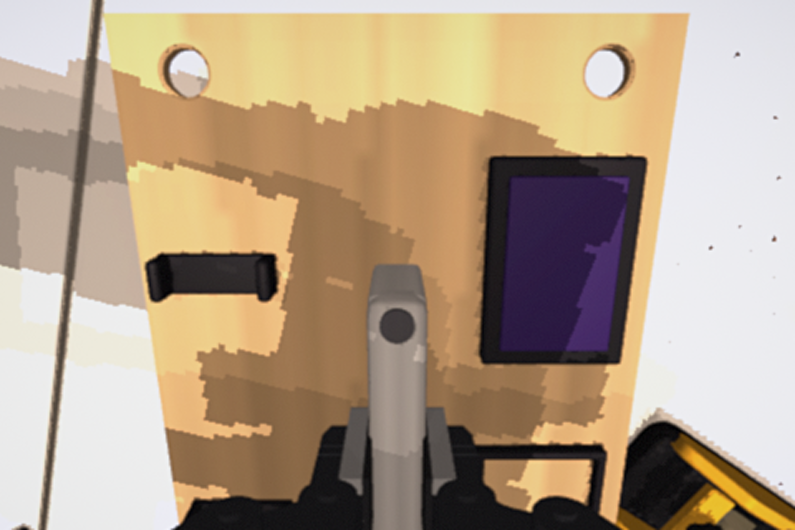

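Both far holes sit at (186,72) and (607,72), within about a millimetre of the expected places. Lower.

```bash
python3 -m inch '[{"translation":[0,0,0.03],"yaw":0,"fingers":5},{"translation":[0,0,0.055],"yaw":0,"fingers":5},{"translation":[0,0,0.065],"yaw":0,"fingers":5},{"translation":[0,0,0.071],"yaw":0,"fingers":5},{"translation":[0,0,0.075],"yaw":0,"fingers":5},{"translation":[0,0,0.079],"yaw":0,"fingers":5},{"translation":[0,0,0.083],"yaw":0,"fingers":5},{"translation":[0,0,0.083],"yaw":0,"fingers":5}]' 90
python3 -c "
from h import *
s=read_state();print(s['tool_pos'],s['contact_force'],s['wrist_torque'])"
```

```text
clock: 16.6
tool_pos: [0.6201, 0.1492, 0.1444]
tool_rot: [0.0, 0.602, 0.799, -0.0]
contact_force: [-0.9, -0.7, -2.2]
gripper_width: 0.139
grip_force: 88.0
[0.6201 0.1492 0.1444] [-0.9139 -0.7012 -2.1951] [ 0.026  -0.0098 -0.0267]
```

Free on the pins (bottom about z 0.045). Seat it gently, then release.

```bash
python3 -m inch '[{"translation":[0,0,0.004],"yaw":0,"fingers":5},{"translation":[0,0,0.007],"yaw":0,"fingers":5},{"translation":[0,0,0.009],"yaw":0,"fingers":5},{"translation":[0,0,0.0105],"yaw":0,"fingers":5},{"translation":[0,0,0.0105],"yaw":0,"fingers":5}]' 90
python3 -m inch '[{"translation":[0,0,0],"yaw":0,"fingers":30},{"translation":[0,0,0],"yaw":0,"fingers":50},{"translation":[0,0,0],"yaw":0,"fingers":60},{"translation":[0,0,0],"yaw":0,"fingers":60},{"translation":[0,0,-0.03],"yaw":0,"fingers":60},{"translation":[0,0,-0.08],"yaw":0,"fingers":60},{"translation":[0,0,-0.13],"yaw":0,"fingers":60},{"translation":[0,0,-0.18],"yaw":0,"fingers":60},{"translation":[0,0,-0.18],"yaw":0,"fingers":60},{"translation":[0,0,-0.18],"yaw":0,"fingers":60}]' 90
python3 - <<'E'
from h import *
shot('wrist','wL'); c=cloud('wL')
m=(c[...,2]>.03)&(c[...,2]<.044)&(np.hypot(c[...,0]-.6196,c[...,1]-.149)<.14)
q=c[m]; A=np.c_[q[:,:2],np.ones(len(q))]; w=np.linalg.lstsq(A,q[:,2],rcond=None)[0]
print(np.degrees(w[:2]),w@[.6196,.1492,1],cv2.minAreaRect(q[:,:2].astype(np.float32)))
m=(c[...,2]>.044)&(c[...,2]<.056)&(np.hypot(c[...,0]-.6196,c[...,1]-.149)<.14)
n,lab=cv2.connectedComponents(m.astype(np.uint8))
for i in range(1,n):
    p=c[lab==i]
    if len(p)>15: print(len(p),cv2.minAreaRect(p[:,:2].astype(np.float32)),np.median(p[:,2]))
go(.435,-.075,.25,0)
E
```

```text
clock: 17.1
tool_pos: [0.62, 0.1492, 0.1336]
tool_rot: [-0.0, 0.602, 0.799, -0.0]
contact_force: [-0.0, 0.5, -2.1]
gripper_width: 0.138
grip_force: 88.1
clock: 18.1
tool_pos: [0.6203, 0.1492, 0.3154]
tool_rot: [0.001, 0.602, 0.799, 0.001]
contact_force: [0.3, -0.7, -1.5]
gripper_width: 0.599
grip_force: 0.0
[-0.0536 -0.0372] 0.039401948235024756 ((0.6202640533447266, 0.1498783379793167), (0.15058490633964539, 0.21989527344703674), 16.085603713989258)
32 ((0.5400605201721191, 0.22579917311668396), (0.004870426841080189, 0.004326693248003721), 15.669285774230957) 0.04762320926355304
33 ((0.6473208069801331, 0.25681549310684204), (0.004666701890528202, 0.005316685885190964), 32.016258239746094) 0.047578582819493176
2699 ((0.6517509818077087, 0.20655092597007751), (0.041945356875658035, 0.05919665843248367), 16.06912612915039) 0.04699703199822519
64 ((0.5445089340209961, 0.1722881942987442), (0.003930301405489445, 0.011342789977788925), 13.98552417755127) 0.05090642078833088
62 ((0.5732775330543518, 0.18055114150047302), (0.003992684651166201, 0.011347871273756027), 12.393217086791992) 0
[... 235 characters left out ...]
9741), 15.941699981689453) 0.04518951480374195
55 ((0.5674973130226135, 0.09176596999168396), (0.004191089421510696, 0.011221200227737427), 14.722311973571777) 0.05057499698487261
56 ((0.5955638885498047, 0.10005926340818405), (0.005405626259744167, 0.011305534280836582), 16.34501838684082) 0.05049515789610942
23 ((0.5936251878738403, 0.04238693788647652), (0.004454922396689653, 0.004110268782824278), 21.532209396362305) 0.04684069926462964
23 ((0.7003663182258606, 0.07336390018463135), (0.00447508879005909, 0.003803711850196123), 7.078084468841553) 0.04743476050080814
shift [-0.1645 -0.2394  0.0636] yaw 15.999103587908479 cur 15.999103587908476 [0.6198 0.1491 0.3135] j6 -0.16327594844446486
```

Deck is seated flat (top z 39.4 mm all over, four pin tips showing at z ≈47). Now look at the stamp.

```bash
python3 -m inch '[{"translation":[-0.227,-0.257,0.013],"yaw":16,"fingers":60},{"translation":[-0.227,-0.257,0.013],"yaw":16,"fingers":60},{"translation":[-0.227,-0.257,0.013],"yaw":16,"fingers":60},{"translation":[-0.227,-0.257,0.013],"yaw":16,"fingers":60},{"translation":[-0.227,-0.257,0.013],"yaw":16,"fingers":60},{"translation":[-0.227,-0.257,0.013],"yaw":16,"fingers":60},{"translation":[-0.227,-0.257,0.013],"yaw":16,"fingers":60},{"translation":[-0.227,-0.257,0.013],"yaw":16,"fingers":60},{"translation":[-0.227,-0.257,0.013],"yaw":16,"fingers":60},{"translation":[-0.227,-0.257,0.013],"yaw":16,"fingers":60},{"translation":[-0.227,-0.257,0.013],"yaw":16,"fingers":60}]'
python3 - <<'E'
from h import *
shot('wrist','wM'); c=cloud('wM')
N=np.hypot(c[...,0]-.437,c[...,1]+.074)<.05
for lo,hi in((.045,.07),(.055,.07),(.016,.026),(.006,.026)):
    q=c[N&(c[...,2]>lo)&(c[...,2]<hi)]
    if len(q)>5: print(lo,len(q),cv2.minAreaRect(q[:,:2].astype(np.float32)),q.mean(0),q[:,2].max())
u,v=proj('wM',[.437,-.074,.03]).astype(int);print(u,v)
im=load('wM')['im'][max(v-60,0):v+60,u-70:u+70]; cv2.imwrite('pics/wMx.png',cv2.resize(im,None,fx=5,fy=5,interpolation=cv2.INTER_CUBIC))
E
```

```text
clock: 19.25
tool_pos: [0.4361, -0.1388, 0.3004]
tool_rot: [-0.001, 0.706, 0.708, -0.0]
contact_force: [0.2, 0.2, -0.4]
gripper_width: 0.601
grip_force: 0.0
0.045 536 ((0.432979941368103, -0.08219777047634125), (0.02289826236665249, 0.022847887128591537), 43.59377670288086) [ 0.4328 -0.0815  0.0583] 0.06389489298650147
0.055 413 ((0.4330931305885315, -0.08231662213802338), (0.019157733768224716, 0.019652554765343666), 89.27861022949219) [ 0.4328 -0.0821  0.0604] 0.06389489298650147
0.016 515 ((0.4328524172306061, -0.08242180198431015), (0.041076160967350006, 0.023961912840604782), 45.916282653808594) [ 0.4339 -0.0798  0.021 ] 0.02334064561369137
0.006 518 ((0.4328485131263733, -0.0824250802397728), (0.04107436537742615, 0.02397017739713192), 45.95004653930664) [ 0.4339 -0.0798  0.0209] 0.02334064561369137
320 98
```

View pics/wMx.png

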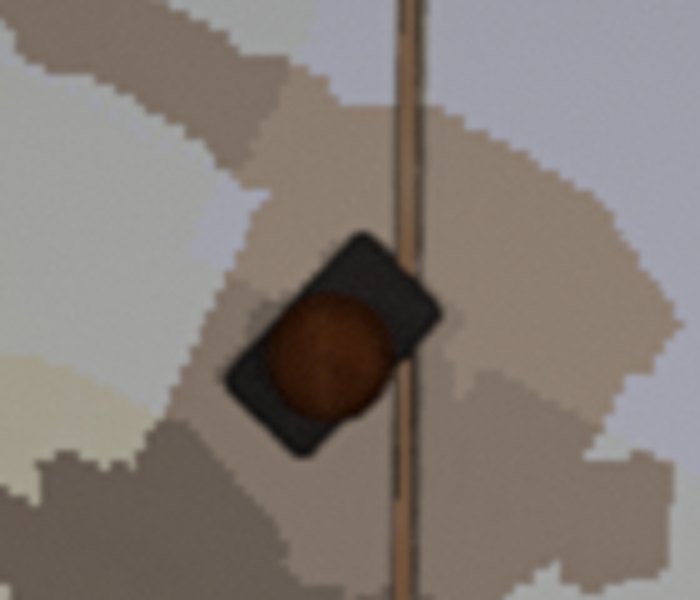

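Stamp foot long axis runs at ≈46°, knob at crop (330,352), centred on the foot. Grasp the knob with fingers closing along the foot's length.

```bash
python3 -m inch '[{"translation":[0.057,-0.003,0],"yaw":-46,"fingers":75},{"translation":[0.057,-0.003,0.03],"yaw":-46,"fingers":75},{"translation":[0.057,-0.003,0.06],"yaw":-46,"fingers":75},{"translation":[0.057,-0.003,0.08],"yaw":-46,"fingers":75},{"translation":[0.057,-0.003,0.1],"yaw":-46,"fingers":75},{"translation":[0.057,-0.003,0.1],"yaw":-46,"fingers":75},{"translation":[0.057,-0.003,0.1],"yaw":-46,"fingers":75},{"translation":[0.057,-0.003,0.1],"yaw":-46,"fingers":75}]'
python3 - <<'E'
from h import *
go(.4329,-.0823,.110,45.9)
E
```

```text
clock: 20.1
tool_pos: [0.4331, -0.0824, 0.2011]
tool_rot: [0.0, 0.375, 0.927, 0.0]
contact_force: [0.0, 0.7, 0.5]
gripper_width: 0.748
grip_force: 0.0
shift [ 0.0003 -0.0001  0.0911] yaw 0.07476614058519715 cur 45.974766140585196 [ 0.4331 -0.0824  0.2011] j6 -1.164661896518812
```

```bash
python3 -m inch '[{"translation":[0,0,0.04],"yaw":0,"fingers":75},{"translation":[0,0,0.07],"yaw":0,"fingers":75},{"translation":[0,0,0.085],"yaw":0,"fingers":75},{"translation":[0,0,0.091],"yaw":0,"fingers":75},{"translation":[0,0,0.091],"yaw":0,"fingers":75},{"translation":[0,0,0.091],"yaw":0,"fingers":15},{"translation":[0,0,0.091],"yaw":0,"fingers":15},{"translation":[0,0,0.091],"yaw":0,"fingers":15},{"translation":[0,0,0.091],"yaw":0,"fingers":15},{"translation":[0,0,0.091],"yaw":0,"fingers":15},{"translation":[0,0,0.091],"yaw":0,"fingers":15}]' 50
python3 -m inch '[{"translation":[0,0,-0.02],"yaw":0,"fingers":15},{"translation":[0,0,-0.06],"yaw":0,"fingers":15},{"translation":[0,0,-0.1],"yaw":0,"fingers":15},{"translation":[0,0,-0.13],"yaw":0,"fingers":15},{"translation":[0,0,-0.13],"yaw":0,"fingers":15},{"translation":[0,0,-0.13],"yaw":0,"fingers":15}]' 50
python3 - <<'E'
from h import *
go(.6767,.1203,.24,106)
print(gotf((.6202,.1496,106),-.045,-.046))
E
```

```text
clock: 21.2
tool_pos: [0.4331, -0.0832, 0.1109]
tool_rot: [0.001, 0.375, 0.927, -0.0]
contact_force: [-1.1, -0.6, 6.1]
gripper_width: 0.233
grip_force: 48.6
clock: 21.8
tool_pos: [0.4325, -0.0828, 0.2403]
tool_rot: [0.001, 0.375, 0.927, 0.0]
contact_force: [-1.0, 0.8, -1.5]
gripper_width: 0.234
grip_force: 49.3
shift [-0.0345  0.3158  0.0005] yaw -60.007080204636026 cur 45.99291979536398 [ 0.4325 -0.0828  0.2403] j6 -1.166355457980771
(np.float64(0.6768217190249276), np.float64(0.11902254205035762))
```

```bash
python3 -m inch '[{"translation":[-0.034,0.316,0],"yaw":-60,"fingers":15},{"translation":[-0.034,0.316,0],"yaw":-60,"fingers":15},{"translation":[-0.034,0.316,0],"yaw":-60,"fingers":15},{"translation":[-0.034,0.316,0],"yaw":-60,"fingers":15},{"translation":[-0.034,0.316,0],"yaw":-60,"fingers":15},{"translation":[-0.034,0.316,0],"yaw":-60,"fingers":15},{"translation":[-0.034,0.316,0],"yaw":-60,"fingers":15},{"translation":[-0.034,0.316,0],"yaw":-60,"fingers":15},{"translation":[-0.034,0.316,0],"yaw":-60,"fingers":15},{"translation":[-0.034,0.316,0],"yaw":-60,"fingers":15}]'
python3 - <<'E'
from h import *
shot('wrist','wN'); c=cloud('wN'); go(.6768,.1197,.155,106)
s=read_state()['tool_pos']
N=np.hypot(c[...,0]-s[0],c[...,1]-s[1])<.035
q=c[N&(c[...,2]>.14)&(c[...,2]<.158)]; print(len(q),cv2.minAreaRect(q[:,:2].astype(np.float32)) if len(q)>5 else '')
im=load('wN')['im'][60:400,120:520]; cv2.imwrite('pics/wNx.png',cv2.resize(im,(700,595),interpolation=cv2.INTER_CUBIC))
E
```

```text
clock: 22.8
tool_pos: [0.6757, 0.1198, 0.239]
tool_rot: [-0.001, -0.138, 0.99, -0.0]
contact_force: [1.0, -0.4, -1.5]
gripper_width: 0.236
grip_force: 49.4
shift [-0.001  -0.0003  0.0846] yaw -0.17396717760971114 cur 105.82603282239029 [0.6759 0.1197 0.2396] j6 -1.783117953335582
2341 ((0.6718592643737793, 0.11877894401550293), (0.018832283094525337, 0.04192354530096054), 16.11553955078125)
```

View pics/wNx.png

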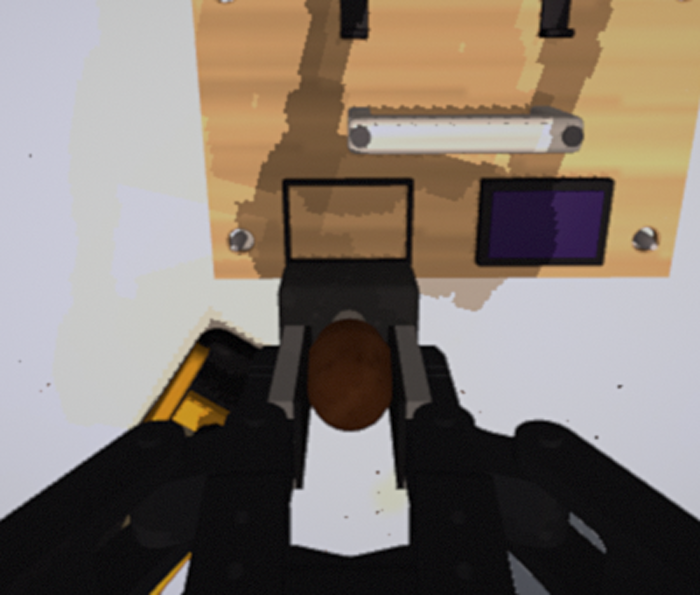

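Run:
```python
from h import *
for f in('wL','wN','sJ','wA'):
    c=cloud(f); q=c[(c[...,0]>.715)&(c[...,0]<.9)&(c[...,1]>-.02)&(c[...,1]<.25)&(c[...,2]>.03)&(c[...,2]<.13)]
    if len(q): print(f,len(q),q.min(0),np.percentile(q,99.5,0))
```

```text
wL 4512 [0.715  0.0247 0.03  ] [0.897  0.1199 0.0919]
wN 1137 [0.715  0.0462 0.0301] [0.8965 0.0877 0.0725]
sJ 474 [0.7653 0.02   0.0301] [0.8986 0.1198 0.0943]
wA 3486 [0.7643 0.0191 0.03  ] [0.8978 0.1198 0.0918]
```

```bash
python3 -m inch '[{"translation":[-0.001,0,0.03],"yaw":0,"fingers":15},{"translation":[-0.001,0,0.06],"yaw":0,"fingers":15},{"translation":[-0.001,0,0.073],"yaw":0,"fingers":15},{"translation":[-0.001,0,0.08],"yaw":0,"fingers":15},{"translation":[-0.001,0,0.084],"yaw":0,"fingers":15},{"translation":[-0.001,0,0.086],"yaw":0,"fingers":15},{"translation":[-0.001,0,0.088],"yaw":0,"fingers":15},{"translation":[-0.001,0,0.088],"yaw":0,"fingers":15}]'
```

```text
clock: 23.65
tool_pos: [0.6778, 0.1212, 0.1526]
tool_rot: [0.001, -0.139, 0.99, -0.0]
contact_force: [-0.1, -0.0, -2.0]
gripper_width: 0.234
grip_force: 49.4
```

```bash
python3 -m inch '[{"translation":[0,0,0.002],"yaw":0,"fingers":15},{"translation":[0,0,0.002],"yaw":0,"fingers":15},{"translation":[0,0,0.002],"yaw":0,"fingers":30},{"translation":[0,0,0.002],"yaw":0,"fingers":45},{"translation":[0,0,0.002],"yaw":0,"fingers":50},{"translation":[0,0,0.002],"yaw":0,"fingers":50},{"translation":[0,0,-0.03],"yaw":0,"fingers":50},{"translation":[0,0,-0.08],"yaw":0,"fingers":50},{"translation":[0,0,-0.13],"yaw":0,"fingers":50},{"translation":[0,0,-0.15],"yaw":0,"fingers":50},{"translation":[0,0,-0.15],"yaw":0,"fingers":50}]'
python3 - <<'E'
from h import *
shot('wrist','wO'); c=cloud('wO')
N=np.hypot(c[...,0]-.6768,c[...,1]-.12)<.035
for lo,hi in((.085,.11),(.055,.068)):
    q=c[N&(c[...,2]>lo)&(c[...,2]<hi)]
    if len(q)>5: print(lo,len(q),cv2.minAreaRect(q[:,:2].astype(np.float32)),np.percentile(q[:,2],[50,99]))
# pen from wI
c=cloud('wI'); q=c[(c[...,2]>.005)&(c[...,2]<.025)&(np.hypot(c[...,0]-.415,c[...,1]+.288)<.09)]
r=cv2.minAreaRect(q[:,:2].astype(np.float32)); print('pen',len(q),r,cv2.boxPoints(r),q[:,2].max())
c=cloud('wB'); q=c[(c[...,2]>.005)&(c[...,2]<.025)&(np.hypot(c[...,0]-.415,c[...,1]+.288)<.09)]
r=cv2.minAreaRect(q[:,:2].astype(np.float32)); print('penB',len(q),r,q[:,2].max())
go(.415,-.33,.28,23)
E
```

```text
clock: 24.75
tool_pos: [0.6786, 0.1212, 0.3069]
tool_rot: [0.004, -0.139, 0.99, -0.0]
contact_force: [-0.1, -0.4, -0.1]
gripper_width: 0.5
grip_force: 0.0
0.085 577 ((0.6763304471969604, 0.12014159560203552), (0.020109454169869423, 0.022755572572350502), 18.38536262512207) [0.1    0.1033]
0.055 706 ((0.6770317554473877, 0.12078407406806946), (0.023273618891835213, 0.041205938905477524), 15.869443893432617) [0.0611 0.0631]
pen 1280 ((0.414041668176651, -0.290131151676178), (0.015028117224574089, 0.13500893115997314), 22.317163467407227) [[ 0.3815 -0.2305]
 [ 0.4327 -0.3554]
 [ 0.4466 -0.3497]
 [ 0.3954 -0.2248]] 0.017903919182916006
penB 755 ((0.41448551416397095, -0.2897188663482666), (0.014853481203317642, 0.1352999210357666), 22.029205322265625) 0.017167348762174073
shift [ 0.3772 -0.3612  0.0227] yaw 83.0055083261643 cur 106.0055083261643 [0.6779 0.1212 0.3037] j6 -1.784454585150739
```

Stamp stands upright in the pocket (knob top z 103, foot centred). Next the pen.

```bash
python3 -m inch '[{"translation":[0.367,-0.322,0.05],"yaw":84,"fingers":50},{"translation":[0.367,-0.322,0.05],"yaw":84,"fingers":50},{"translation":[0.367,-0.322,0.05],"yaw":84,"fingers":50},{"translation":[0.367,-0.322,0.05],"yaw":84,"fingers":50},{"translation":[0.367,-0.322,0.05],"yaw":84,"fingers":50},{"translation":[0.367,-0.322,0.05],"yaw":84,"fingers":50},{"translation":[0.367,-0.322,0.1],"yaw":84,"fingers":50},{"translation":[0.367,-0.322,0.1],"yaw":84,"fingers":50},{"translation":[0.367,-0.322,0.1],"yaw":84,"fingers":50},{"translation":[0.367,-0.322,0.1],"yaw":84,"fingers":50},{"translation":[0.367,-0.322,0.1],"yaw":84,"fingers":50},{"translation":[0.367,-0.322,0.1],"yaw":84,"fingers":50}]'
python3 -m inch '[{"translation":[0,0,0],"yaw":0,"fingers":45},{"translation":[0,0,0],"yaw":0,"fingers":45},{"translation":[0,0,0],"yaw":0,"fingers":45}]'
python3 - <<'E'
from h import *
shot('wrist','wP'); c=cloud('wP'); q=c[(c[...,2]>.005)&(c[...,2]<.025)&(np.hypot(c[...,0]-.415,c[...,1]+.288)<.09)]
r=cv2.minAreaRect(q[:,:2].astype(np.float32)); print('pen',len(q),r,q[:,2].max())
go(.4143,-.2899,.084,22.2)
E
```

```text
clock: 26.0
tool_pos: [0.4122, -0.2897, 0.2001]
tool_rot: [-0.002, 0.56, 0.828, 0.0]
contact_force: [0.1, -0.1, -0.5]
gripper_width: 0.501
grip_force: 0.0
clock: 26.3
tool_pos: [0.4143, -0.2885, 0.2022]
tool_rot: [0.0, 0.558, 0.83, 0.0]
contact_force: [0.3, -0.1, -0.4]
gripper_width: 0.448
grip_force: 0.0
pen 2923 ((0.4128139913082123, -0.29039955139160156), (0.015667028725147247, 0.13486137986183167), 22.351655960083008) 0.016874553760431565
shift [-0.0011 -0.0004  0.1182] yaw -0.07282853397924782 cur 22.127171466020755 [ 0.4142 -0.2887  0.2022] j6 -1.1469109013621515
```

```bash
python3 -m inch '[{"translation":[-0.001,-0.001,0.05],"yaw":0,"fingers":45},{"translation":[-0.001,-0.001,0.09],"yaw":0,"fingers":45},{"translation":[-0.001,-0.001,0.11],"yaw":0,"fingers":45},{"translation":[-0.001,-0.001,0.118],"yaw":0,"fingers":45},{"translation":[-0.001,-0.001,0.118],"yaw":0,"fingers":45},{"translation":[-0.001,-0.001,0.118],"yaw":0,"fingers":10},{"translation":[-0.001,-0.001,0.118],"yaw":0,"fingers":10},{"translation":[-0.001,-0.001,0.118],"yaw":0,"fingers":10},{"translation":[-0.001,-0.001,0.118],"yaw":0,"fingers":10},{"translation":[-0.001,-0.001,0.118],"yaw":0,"fingers":10}]' 40
python3 -m inch '[{"translation":[0,0,-0.03],"yaw":0,"fingers":10},{"translation":[0,0,-0.08],"yaw":0,"fingers":10},{"translation":[0,0,-0.13],"yaw":0,"fingers":10},{"translation":[0,0,-0.15],"yaw":0,"fingers":10},{"translation":[0,0,-0.15],"yaw":0,"fingers":10},{"translation":[0,0,-0.15],"yaw":0,"fingers":10}]'
python3 - <<'E'
from h import *
print(gotf((.6202,.1496,106),0,.052))
go(.5702,.1360,.235,16.0)
E
```

```text
clock: 27.35
tool_pos: [0.4136, -0.2914, 0.0852]
tool_rot: [0.001, 0.559, 0.829, -0.0]
contact_force: [-0.3, 0.8, 7.5]
gripper_width: 0.104
grip_force: 6.3
clock: 27.95
tool_pos: [0.4127, -0.2907, 0.2338]
tool_rot: [0.0, 0.559, 0.829, -0.0]
contact_force: [0.1, -0.1, -0.5]
gripper_width: 0.1
grip_force: 0.0
(np.float64(0.5702143918112074), np.float64(0.13526685749751605))
shift [ 0.3366  0.3059 -0.0012] yaw 5.998499245451995 cur 21.998499245451992 [ 0.4127 -0.2907  0.2338] j6 -1.1495393259680051
```

The grip slipped off (width at commanded 10 %, no force). Look again.

```bash
python3 -m inch '[{"translation":[0,0,0],"yaw":0,"fingers":60},{"translation":[0,0,0],"yaw":0,"fingers":60},{"translation":[0,0,0],"yaw":0,"fingers":60}]'
python3 - <<'E'
from h import *
shot('wrist','wQ'); c=cloud('wQ'); m=(c[...,2]>.005)&(c[...,2]<.025)&(np.hypot(c[...,0]-.415,c[...,1]+.288)<.12); q=c[m]
r=cv2.minAreaRect(q[:,:2].astype(np.float32)); print('pen',len(q),r,cv2.boxPoints(r),q[:,2].max(),m[0].sum())
go(r[0][0],r[0][1],.08,22.2)
cv2.imwrite('pics/wQx.png',load('wQ')['im'])
E
```

```text
clock: 28.25
tool_pos: [0.4127, -0.2907, 0.2328]
tool_rot: [-0.001, 0.559, 0.829, 0.0]
contact_force: [0.7, 0.2, 0.3]
gripper_width: 0.596
grip_force: 0.0
pen 5516 ((0.3621789515018463, -0.3100842833518982), (0.12524592876434326, 0.13455085456371307), 21.891704559326172) [[ 0.279  -0.271 ]
 [ 0.3292 -0.3959]
 [ 0.4454 -0.3492]
 [ 0.3952 -0.2243]] 0.020859001907236996 0
shift [ 0.0008 -0.0541  0.153 ] yaw -0.20169099183254957 cur 21.998309008167443 [ 0.4128 -0.2907  0.233 ] j6 -1.1495006478970937
```

View pics/wQx.png

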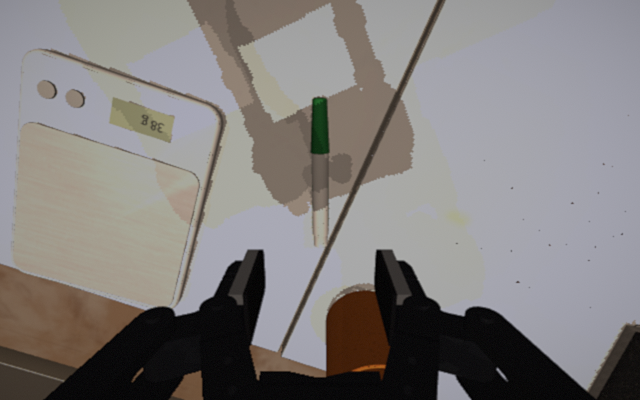

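Pen still lies in place at (320,97–245), undisturbed; the grip was too high on the round barrel. Retry 6 mm lower.

```bash
python3 -m inch '[{"translation":[0.001,0,0.05],"yaw":0,"fingers":40},{"translation":[0.001,0,0.1],"yaw":0,"fingers":40},{"translation":[0.001,0,0.135],"yaw":0,"fingers":40},{"translation":[0.001,0,0.15],"yaw":0,"fingers":40},{"translation":[0.001,0,0.156],"yaw":0,"fingers":40},{"translation":[0.001,0,0.156],"yaw":0,"fingers":40},{"translation":[0.001,0,0.156],"yaw":0,"fingers":12},{"translation":[0.001,0,0.156],"yaw":0,"fingers":12},{"translation":[0.001,0,0.156],"yaw":0,"fingers":12},{"translation":[0.001,0,0.156],"yaw":0,"fingers":12},{"translation":[0.001,0,0.156],"yaw":0,"fingers":12}]' 30
```

```text
clock: 29.4
tool_pos: [0.4132, -0.2904, 0.079]
tool_rot: [0.001, 0.559, 0.829, -0.0]
contact_force: [0.1, -0.1, 6.9]
gripper_width: 0.167
grip_force: 30.2
```

```bash
python3 -m inch '[{"translation":[0,0,-0.02],"yaw":0,"fingers":5},{"translation":[0,0,-0.06],"yaw":0,"fingers":5},{"translation":[0,0,-0.11],"yaw":0,"fingers":5},{"translation":[0,0,-0.156],"yaw":0,"fingers":5},{"translation":[0,0,-0.156],"yaw":0,"fingers":5},{"translation":[0,0,-0.156],"yaw":0,"fingers":5}]' 40
python3 - <<'E'
from h import *
go(.5702,.1358,.235,16.0)
E
```

```text
clock: 30.0
tool_pos: [0.4127, -0.2901, 0.235]
tool_rot: [0.001, 0.559, 0.829, -0.0]
contact_force: [0.4, 1.0, -0.2]
gripper_width: 0.159
grip_force: 39.0
shift [ 0.3358  0.3056 -0.0005] yaw 6.0000204889391 cur 22.000020488939093 [ 0.4127 -0.2901  0.235 ] j6 -1.1486784498393972
```

```bash
python3 -m inch '[{"translation":[0.336,0.306,0],"yaw":6,"fingers":5},{"translation":[0.336,0.306,0],"yaw":6,"fingers":5},{"translation":[0.336,0.306,0],"yaw":6,"fingers":5},{"translation":[0.336,0.306,0],"yaw":6,"fingers":5},{"translation":[0.336,0.306,0],"yaw":6,"fingers":5},{"translation":[0.336,0.306,0],"yaw":6,"fingers":5},{"translation":[0.336,0.306,0],"yaw":6,"fingers":5},{"translation":[0.336,0.306,0],"yaw":6,"fingers":5},{"translation":[0.336,0.306,0],"yaw":6,"fingers":5},{"translation":[0.336,0.306,0],"yaw":6,"fingers":5},{"translation":[0.336,0.306,0],"yaw":6,"fingers":5},{"translation":[0.336,0.306,0],"yaw":6,"fingers":5}]'
python3 - <<'E'
from h import *
shot('wrist','wR'); go(.5702,.1358,.124,16.0)
c=cloud('wR');s=read_state()['tool_pos']
q=c[(c[...,2]>.148)&(c[...,2]<.178)&(np.hypot(c[...,0]-s[0],c[...,1]-s[1])<.09)&((c[...,1]-s[1])>.02)]
print(len(q),cv2.minAreaRect(q[:,:2].astype(np.float32)),q[:,2].max())
A=np.c_[q[:,1]-s[1],np.ones(len(q))]; print('tilt slope along y',np.linalg.lstsq(A,q[:,2],rcond=None)[0])
a=load('wR')['im'];cv2.imwrite('pics/wRx.png',a)
E
```

```text
clock: 31.2
tool_pos: [0.5697, 0.1353, 0.2325]
tool_rot: [-0.001, 0.602, 0.799, -0.001]
contact_force: [0.7, 0.5, -0.6]
gripper_width: 0.161
grip_force: 39.1
shift [0.0008 0.0008 0.1089] yaw -0.07446489314365579 cur 15.925535106856344 [0.5699 0.1349 0.2329] j6 -0.1760461301509566
3940 ((0.5577283501625061, 0.17719638347625732), (0.015886913985013962, 0.04999704658985138), 15.711831092834473) 0.1703666150689104
tilt slope along y [-0.0416  0.1682]
```

View pics/wRx.png

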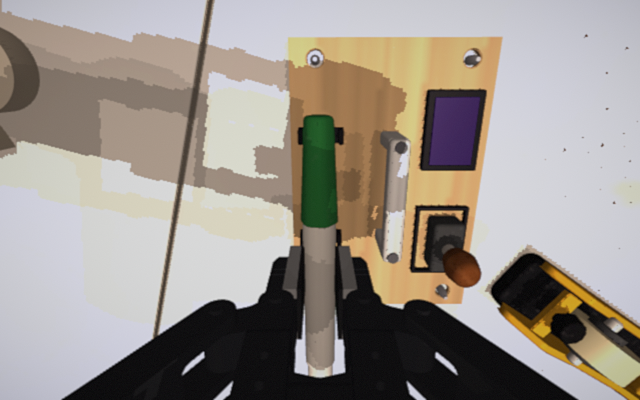

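Pen runs over both saddles ((320,135) and the near one), stamp upright in its pocket. Lower and release.

```bash
python3 -m inch '[{"translation":[0.001,0.001,0.03],"yaw":0,"fingers":5},{"translation":[0.001,0.001,0.06],"yaw":0,"fingers":5},{"translation":[0.001,0.001,0.08],"yaw":0,"fingers":5},{"translation":[0.001,0.001,0.09],"yaw":0,"fingers":5},{"translation":[0.001,0.001,0.098],"yaw":0,"fingers":5},{"translation":[0.001,0.001,0.104],"yaw":0,"fingers":5},{"translation":[0.001,0.001,0.109],"yaw":0,"fingers":5},{"translation":[0.001,0.001,0.109],"yaw":0,"fingers":5}]'
```

```text
clock: 32.05
tool_pos: [0.5711, 0.1373, 0.1248]
tool_rot: [0.0, 0.602, 0.799, -0.0]
contact_force: [0.8, 0.0, 0.1]
gripper_width: 0.158
grip_force: 39.1
```

```bash
python3 -m inch '[{"translation":[0,0,0.0025],"yaw":0,"fingers":5},{"translation":[0,0,0.0025],"yaw":0,"fingers":5},{"translation":[0,0,0.0025],"yaw":0,"fingers":20},{"translation":[0,0,0.0025],"yaw":0,"fingers":28},{"translation":[0,0,0.0025],"yaw":0,"fingers":35},{"translation":[0,0,0.0025],"yaw":0,"fingers":35},{"translation":[0,0,-0.02],"yaw":0,"fingers":35},{"translation":[0,0,-0.06],"yaw":0,"fingers":35},{"translation":[0,0,-0.11],"yaw":0,"fingers":35},{"translation":[0,0,-0.16],"yaw":0,"fingers":35},{"translation":[0,0,-0.21],"yaw":0,"fingers":35},{"translation":[0,0,-0.23],"yaw":0,"fingers":35}]'
python3 -m inch '[{"translation":[-0.08,0,0],"yaw":0,"fingers":35},{"translation":[-0.08,0,0],"yaw":0,"fingers":35},{"translation":[-0.08,0,0],"yaw":0,"fingers":35},{"translation":[-0.08,0,0],"yaw":0,"fingers":35}]'
python3 - <<'E'
from h import *
shot('wrist','wS'); c=cloud('wS'); C=(.6202,.1496,106)
a=np.radians(106); d=c[...,:2]-[C[0],C[1]]
lx=d[...,0]*np.cos(a)+d[...,1]*np.sin(a); ly=-d[...,0]*np.sin(a)+d[...,1]*np.cos(a)
m=(abs(ly-.052)<.02)&(abs(lx)<.09)&(c[...,2]>.053)&(c[...,2]<.08); r=cv2.minAreaRect(np.c_[lx[m],ly[m]].astype(np.float32)); print('pen deck frame',r,c[m][:,2].max())
m=(abs(lx+.045)<.025)&(abs(ly+.046)<.02)&(c[...,2]>.09)&(c[...,2]<.11);print('knob',lx[m].mean(),ly[m].mean(),c[m][:,2].max())
m=(abs(lx)<.11)&(abs(ly)<.075)&(c[...,2]>.03)&(c[...,2]<.044); A=np.c_[lx[m],ly[m],np.ones(m.sum())]; print('deck',np.linalg.lstsq(A,c[m][:,2],rcond=None)[0])
cv2.imwrite('pics/wSx.png',load('wS')['im'])
E
```

```text
clock: 33.25
tool_pos: [0.5719, 0.1376, 0.3609]
tool_rot: [0.003, 0.602, 0.799, 0.003]
contact_force: [0.6, 0.3, 0.0]
gripper_width: 0.351
grip_force: 0.0
clock: 33.65
tool_pos: [0.5931, 0.0601, 0.3547]
tool_rot: [-0.0, 0.602, 0.798, 0.0]
contact_force: [0.9, 1.2, 0.2]
gripper_width: 0.352
grip_force: 0.0
pen deck frame ((0.0027211084961891174, 0.05313314124941826), (0.13487239181995392, 0.02558121271431446), 3.3964412212371826) 0.06029472377083167
knob -0.0424048555434487 -0.04526248152080546 0.10408290435087786
deck [ 0.0013 -0.0002  0.0395]
```

View pics/wSx.png

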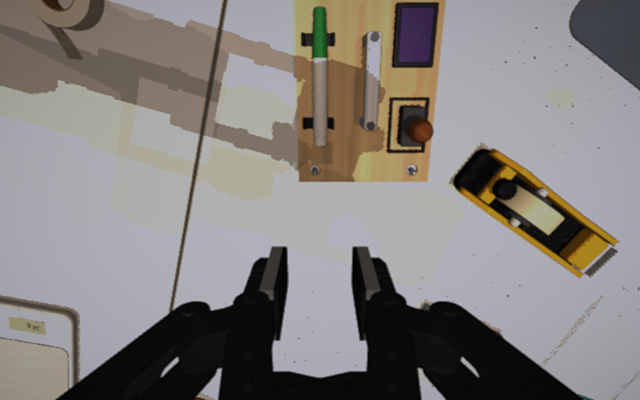

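Final view: the pen lies in both saddles at (320,40–125), the stamp stands in its pocket at (412,127), and the deck is flat. Hand in.

```bash
python3 -c "
from bench import close_job
print(close_job())"
```

```text
the job is handed in; nothing more can be done
None
```

The job is handed in at about 34 s with every step done in order: packet in the blue cup, brush in the yellow cup, deck flat on its posts, stamp upright in its pocket, and pen in both saddles after one missed grip. I didn't move the mug or the tape. The brush's final lie in its cup was not confirmed by a clean measurement before the deck went on.

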